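# Put a carton of eyelets away in the lift-up locker

## Task

Raise the locker's lift-up door by its bar until the stay locks and the door stays up by itself. Put the small red-lidded carton from the bench squarely on top of the pile of such cartons inside, lying the same way as they do, and set it down rather than dropping it. Then press the red release pad to unlock the stay, let the door come down and press it fully shut without slamming it, and leave the other things on the bench where they are.

Things in the scene. Friction and masses are not known exactly. Their poses are not given: they have to be found in the camera images.
- locker: green bench-top locker, fixed, 230 mm wide (y), 175 mm high, front towards the robot; origin under it at bench level; x axis points from its front to its back, z up. Along x: front wall outer face -94 mm (105 mm high), hinge axis +50 mm (165 mm high), back +110 mm. Inside 210 mm wide, floor 30 mm above the bench. The stay's plate and release stand on its -y side, out to y = -199 mm.
- locker_door (a joint): lift-up door: 0 = shut (slopes 0.21 rad down to the front), grows rising; starts shut or a little ajar. Above 1.51 the stay locks; it then rests at 1.49 (stop 1.60), 74 degrees above level, over the locker: to reach in, lean the hand back to the robot 15 degrees or more. Unlocked it sinks, stops ajar at 0.2 to 0.5 and must be pressed shut; then stays shut. 1 to 5 N at the bar move it.
- door_hinge (a point): point on the hinge axis (along the locker's y) in the middle of the door's width. The door is a flat panel 232 mm wide reaching 146 mm from this axis; its outer face lies 11 mm above the plane through hinge axis and bar, ribs 2 mm more. It can be pressed shut anywhere near its front edge.
- door_bar (a point): centre of the door's bow handle: round steel bar, 10 mm diameter, 130 mm long, parallel to the hinge, 176 mm from its axis, 25 mm clear of the door's edge. Shut, it is 128 mm above the bench, 22 mm ahead of the door's front flange; free below, so it can be hooked from below and in front with closed fingers leaning 25 to 45 degrees (tips forward), or pinched from above.
- stay_release (a joint): travel of the red release pad, straight down, 0 to 12 mm (0.012), sprung (3 to 6 N); below about 8 mm the stay is unlocked. Hold it pressed until the door has sunk below about 1.2 rad, then it may be let go and comes up.
- release_pad (a point): centre of the top of the red round push pad, 30 mm diameter, 200 mm above the bench, on the locker's -y side, 178 mm from its middle and 50 mm in front of the hinge axis; press it from above with closed fingers
- pile_spot (a point): point on the locker's floor (30 mm above the bench) under the middle of the pile of cartons, 59 mm behind the front wall's outer face. The pile, of cartons like the loose one with their long sides along the locker's x, ends at an unknown height, 28 to 60 mm above this point: feel or see it.
- carton: loose small carton, cream with a red lid, 52 (x) x 76 (y) x 39 (z) mm, 0.08 to 0.18 kg, closed and rigid; origin at the centre of its underside. Stands on the bench, lid up. The fingers take it across its 52 mm side.
- polish_tin: round dark polish tin with a red lid, 70 mm diameter, 24 mm high, origin at the centre of its underside; leave alone
- rivet_jar: brown jar with a grey lid, 60 mm diameter, 85 mm high, origin at the centre of its underside; leave alone
- lap_weight: black cast weight with a knob, 69 mm diameter, 53 mm high, origin at the centre of its underside; leave alone
Things that resemble listed ones, but are neither listed nor needed, are in the scene too. Leave any green, purple or turquoise look-alike of the carton alone.

How it is judged (in metres and radians):
On the way, in this order (a step that is already met when the one before it is completed fails the run):
1. the door is raised and locked by its stay: it stays up (above 1.44 rad) with the fingers touching nothing for 1 s (value of joint locker_door above 1.44 rad and contact force between the fingers and anything else below 0.3 N), for 1 s.
2. the carton lies flat, square and let go on the pile while the door is still up (horizontal distance between carton and pile_spot below 0.02 m and z of carton in the frame of pile_spot between 0.018 and 0.07 m and angle between carton's own z axis and vertical below 0.1 rad and linear speed of carton below 0.02 m/s and contact force between the fingers and carton below 0.1 N and value of joint locker_door above 1.4 rad and angle between the y axis of carton and the x axis of locker, either way round below 0.2 rad), for 0.3 s.
3. the release is pressed in (7 mm or more) (value of joint stay_release above 0.007 m), for 0.05 s.
At the end, for the whole second after the job is handed in: The door is shut (under 0.04 rad), the release pad is up again, and the carton lies flat and at rest on top of the pile, centred within 20 mm, its long side along the locker's x within 0.2 rad (either way round) (value of joint locker_door below 0.04 rad and value of joint stay_release below 0.004 m and horizontal distance between carton and pile_spot below 0.02 m and z of carton in the frame of pile_spot between 0.018 and 0.07 m and angle between carton's own z axis and vertical below 0.1 rad and angle between the y axis of carton and the x axis of locker, either way round below 0.2 rad and linear speed of carton below 0.02 m/s); the robot touches nothing.
It fails at once if the carton is dropped or thrown (faster than 0.35 m/s with the fingers off it) (linear speed of carton above 0.35 m/s and contact force between the fingers and carton below 0.05 N).
It fails at once if the door is slammed (faster than 1.5 rad/s when nearly shut) (value of joint locker_door below 0.15 rad and velocity of joint locker_door below -1.5 rad/s).
It fails at once if the polish tin, the jar or the weight is moved more than 20 mm (distance of any of polish_tin, rivet_jar, lap_weight from where it was at the start of the episode above 0.02 m).
It also fails if it takes over 72 s, if anything falls off the work surface, if the arm or the gripper's body presses on something with over 40 N, if the wrist force passes 120 N, or if a joint passes its speed limit or range.

## Robot

A 6-joint arm with a two-finger parallel gripper is mounted at the origin on a cart in front of the work surface, level with it; the furniture and walls round the work are solid. World frame = base frame: x ahead of the robot, y to its left, z up, the work surface at z = 0. Lengths are in m, angles in degrees, forces in N, time in s.
With the tool pointing down it reaches from about 0.3 to 0.75 m from the base axis. Payload 8.5 kg.
Tool frame: the origin (TCP) lies midway between the tips of the shut fingers; the grasp point (between the pads) lies 19 mm behind it; z points along the fingers, y is the line along which they close (so a half turn about z gives the same grasp; the last joint's range is limited). The gripper opens to 88 mm and grips with 3 to 60 N. Pads are 18 mm wide; open, the fingers measure 123 mm over their backs; the gripper's body (75 mm by 187 mm) begins 45 mm behind the grasp point.
Start: joints at [-85.904, 21.807, 74.336, -0, 83.858, -12.336], TCP at [0.156, -0.528, 0.239] pointing down, gripper open.
Joint ranges: [-178.18, 178.18], [-50.72, 133.34], [12.68, 142.11], [-81.47, 261.47], [9.98, 163.14], [-165.26, 165.26]. Speed limits (degrees/s): [136.94, 136.94, 180, 180, 180, 180].

## Interface

Orientations are given as [roll, pitch, yaw] about the fixed x, y, z axes, in that order (R = Rz(yaw) Ry(pitch) Rx(roll)).
In Python, from plant import telemetry, imaging, manip gives the robot as it stands.
- The arm moves only by the tool step_arm, never from a script. Its argument "steps" is a list of rows, each a list of 3 entries, a list of its own where there are three numbers: the turn, a rotation vector about the world's x, y, z in degrees, then the shift along the world's x, y, z in mm, then the finger opening in mm, from 0 to 88.1. A call has 1 to 10 rows; each row shifts and turns the commanded pose from where the row before left it; what a row does not reach is not made up. A row lasts 1/8 s, in which the tool goes at most 62.5 mm and 10.7 degrees, less where a joint would pass 70% of its speed; a pose out of reach is approached as far as the arm can. A call is refused whole if a number of a shift passes 62.5 or a number of a turn 10.7, either way. A call with a gripper value outside its range is refused whole. The fingers move at their own pace and stop on an object; "force" is the grip in N (left out, the last holds). Time passes only in rows, so rows that do not move let the fingers close. It gives the time, the measured TCP pose, the force, the opening and the grip force at its end, in the units of the state.
- telemetry.get_obs(): the state, without advancing time (a new reading comes with each control period).
- imaging.capture(name): name is "side" or "top"; returns the picture (400x640x3 uint8, red, green, blue); there is no depth.
- imaging.get_calibration(name): a dict with "fov_y" (degrees; the focal length in pixels is half the picture's height over the tangent of half this angle, whatever the lens; pixels are square), "cx", "cy" (the principal point, pixels), "position" and "orientation" of the camera in the world. Camera axes: x right, y down, z forward; pixel columns grow to the right and rows downward; lengths in m; the calibration is good to about 2 mm. A picture is of the moment at which its call begins. get_calibration takes no time and is no camera call.
- manip.hand_in(): hands the job in; it is judged then, once.
The state is a dict: "time_s": time; "joint_pos": joint angles; "joint_vel": joint speeds; "effort": joint torques, N m; "tool_pos": TCP position; "eef_rot": TCP orientation; "contact_force": force on the tool from outside, world axes, zero at the start; "moment": the same for the moment, N m; "width": opening from 0.0 (shut) to 1.0 (fully open); "grip_force": force on a finger pad.
Only numpy, scipy, OpenCV 4.12 (cv2) and the standard library are available. Lean on these libraries where they do the work, as an engineer would, in place of code of your own. Each camera call takes 0.05 s, during which the arm holds its last target. There are 200 camera calls.

## Working session

There is one attempt and no reset: what is moved stays moved. The work goes in short steps, Python scripts to look and compute and a tool call to move; the robot and the scene stay as the last step left them, time stands still between calls to the robot, and variables do not carry over. Pictures are saved under pics/ and viewed, at most 11 in all, crops included, and the job is handed in when it is done.

Besides the shell and the picture viewer there is one more tool, called after "Call:" by a JSON object that holds its "name" and its "arguments", one argument or row to a line. step_arm: Moves the arm, as the interface text tells. Its arguments: {"type":"object","properties":{"steps":{"type":"array","items":{"type":"array"}},"force":{"type":"number"}},"required":["steps"]}

```bash
mkdir -p pics && cat > h.py <<'E'
import numpy as np, cv2
from plant import telemetry, imaging, manip
from scipy.spatial.transform import Rotation as R
def cap(n,f):
    im=np.asarray(imaging.capture(n)); cv2.imwrite('pics/'+f,im[:,:,::-1]); return im
def cam(n):
    c=imaging.get_calibration(n); return c
def rot(o):
    o=np.asarray(o,float)
    if o.shape==(3,3): return o
    if o.size==4: return R.from_quat(o).as_matrix()
    return R.from_euler('xyz',o,degrees=True).as_matrix()
def ray(n,u,v):
    c=cam(n); f=200/np.tan(np.radians(c['fov_y']/2))
    d=rot(c['orientation'])@np.array([(u-c['cx'])/f,(v-c['cy'])/f,1]); return np.array(c['position']),d
def atz(n,u,v,z):
    p,d=ray(n,u,v); return p+d*(z-p[2])/d[2]
def proj(n,P):
    c=cam(n); f=200/np.tan(np.radians(c['fov_y']/2))
    q=rot(c['orientation']).T@(np.array(P)-np.array(c['position'])); return c['cx']+f*q[0]/q[2],c['cy']+f*q[1]/q[2]
E
python3 - <<'E'
from h import *
for n in('side','top'):
    cap(n,n+'0.png'); print(cam(n))
print(telemetry.get_obs())
E
```

```text
{'fov_y': 46.19344538461035, 'cx': 324.05788321510727, 'cy': 202.3878881757083, 'position': array([-0.15604007, -1.20987038,  0.78171704]), 'orientation': array([-113.61321715,    1.14749254,  -30.60912188])}
{'fov_y': 55.93998722219112, 'cx': 320.79522044914404, 'cy': 195.01073252194675, 'position': array([0.40784335, 0.03644869, 1.14281937]), 'orientation': array([-171.07198861,   -0.38970269,  -88.76143702])}
{'time_s': 0.1, 'joint_pos': array([-8.59041816e+01,  2.18383188e+01,  7.43781401e+01, -8.52029822e-04,
        8.38585762e+01, -1.23365990e+01]), 'joint_vel': array([ 0.03594803, -0.15465451, -0.11615549, -0.06680724, -0.07404686,
        0.08619566]), 'effort': array([ 4.11520581e-03, -4.38652289e+01, -2.24913114e+01,  7.15217460e-02,
        3.41569784e-02, -5.87736690e-05]), 'tool_pos': array([ 0.15555494, -0.52728779,  0.23820174]), 'eef_rot': array([-1.79926517e+02, -1.52040964e-02,  1.64324994e+01]), 'contact_force': array([ 0.37313369,  0.26964354, -0.17787819]), 'moment': array([-0.01001733, -0.01334764, -0.05495643]), 'grip_force': 0.0, 'width': 0.9999984601718133}
```

View pics/top0.png

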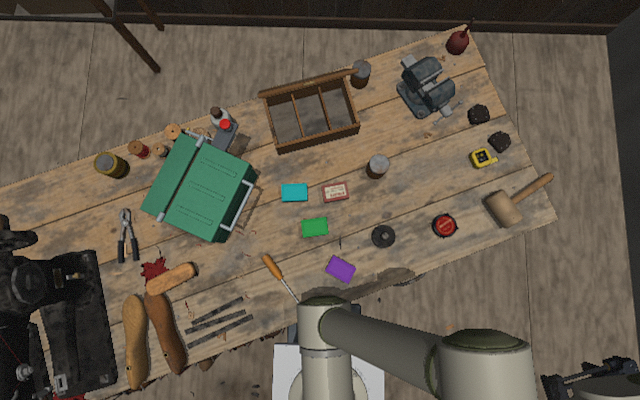

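View pics/side0.png

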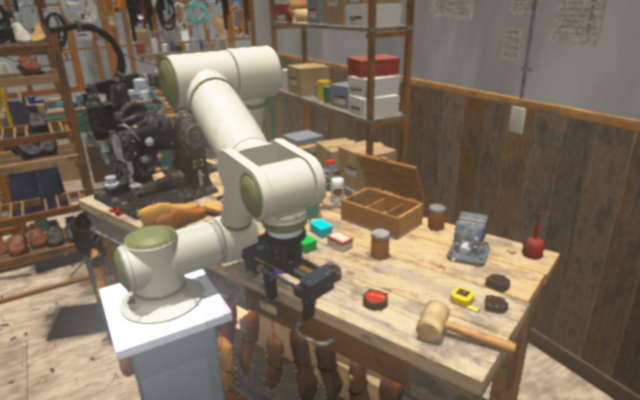

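The top view shows the locker at about (200,185), its bar from (248,182) to (232,230), the release pad at (225,124) and the carton at (335,191). The tin is at (445,225), the jar at (377,166) and the weight at (383,236). The side view is mostly blocked by the arm.

```bash
python3 - <<'E'
from h import *
im=cv2.imread('pics/top0.png')
cv2.imwrite('pics/crop1.png',cv2.resize(im[100:250,130:360],None,fx=3.4,fy=3.4,interpolation=cv2.INTER_CUBIC))
for nm,u,v,z in [('base',325,365,0),('bar a',248,182,.128),('bar b',232,230,.128),('pad',225,124,.2),('carton',335,191,.039),('jar',377,166,.085),('wt',383,236,.05),('tin',445,225,.024)]:
    print(nm,atz('top',u,v,z).round(3))
print(proj('top',[0,0,0]),proj('side',[0,0,0]))
E
```

```text
base [0.094 0.01  0.   ]
bar a [0.599 0.233 0.128]
bar b [0.467 0.269 0.128]
pad [0.738 0.287 0.2  ]
carton [ 0.594 -0.009  0.039]
jar [ 0.662 -0.127  0.085]
wt [ 0.464 -0.15   0.05 ]
tin [ 0.502 -0.339  0.024]
(np.float64(327.81038997368495), np.float64(400.32078271070736)) (np.float64(161.4368079350697), np.float64(298.71865098353436))
```

View pics/crop1.png

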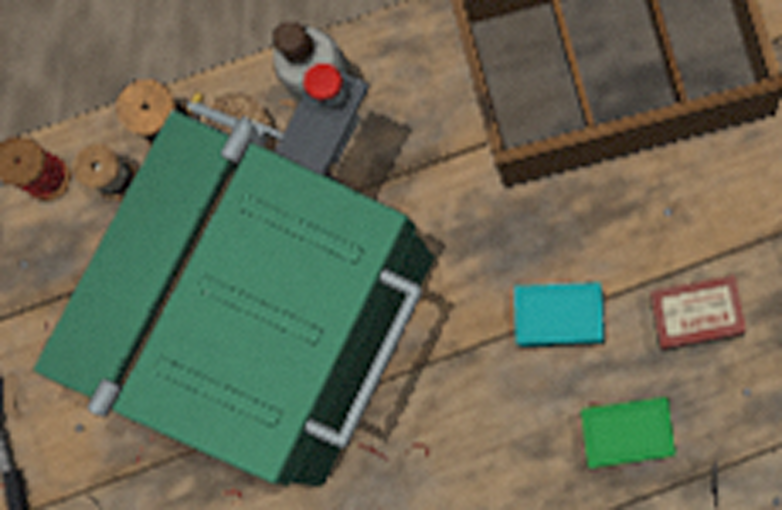

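The crop shows the bar from (418,290) to (343,440), the pad centre at (322,82), the door's front corners at (407,213) and (280,482), the locker's back corners at (178,112) and (37,370), and the carton's lid at about (697,313). Next I'll fit the locker pose.

```bash
cat >> h.py <<'E'
def W(L,P):  # locker frame to world
    c,s=np.cos(L[2]),np.sin(L[2]); P=np.asarray(P,float)
    return np.array([L[0]+c*P[0]-s*P[1],L[1]+s*P[0]+c*P[1],P[2]])
def door(q,r,h,y):
    t=q-.21; return np.array([.05-r*np.cos(t)+h*np.sin(t)*1, y, .165+r*np.sin(t)+h*np.cos(t)])
E
python3 - <<'E'
from h import *
from scipy.optimize import least_squares as ls
cr=lambda u,v:np.array([130+(u+.5)/3.4-.5,100+(v+.5)/3.4-.5])
def pts(p):
    q=p[3]
    return [door(q,.176,0,-.065),door(q,.176,0,.065),[0,-.178,.2],door(q,.146,.011,-.116),door(q,.146,.011,.116),[.11,-.115,.175],[.11,.115,.175]]
obs=[cr(*a) for a in [(416,291),(341,440),(322,82),(407,213),(280,482),(178,112),(37,370)]]
res=lambda p:np.concatenate([np.array(proj('top',W(p,P)))-o for P,o in zip(pts(p),obs)])
r=ls(res,[.65,.4,1.1,0.05],loss='soft_l1'); print(r.x.round(4),np.degrees(r.x[2]),r.cost); print(res(r.x).reshape(-1,2).round(1))
L=r.x
for n,P in [('bar',door(L[3],.176,0,0)),('hinge',[.05,0,.165]),('pad',[0,-.178,.2]),('pile',[-.035,0,.03])]: print(n,W(L,P).round(4))
# carton
im=cv2.imread('pics/top0.png'); hsv=cv2.cvtColor(im,cv2.COLOR_BGR2HSV)[175:210,315:355]
lid=[cr(*a) for a in [(652,290),(736,278),(745,336),(662,348)]]
c=np.array([atz('top',*a,.039) for a in lid]); print(c.round(3),c.mean(0).round(4)); 
a=(c[1]-c[0])+(c[2]-c[3]); print('long',np.linalg.norm(a)/2,np.degrees(np.arctan2(a[1],a[0])),'short',np.linalg.norm(c[3]-c[0]))
E
```

```text
[0.5752 0.3553 1.1702 0.1884] 67.04908874288276 6.40670528403604
[[ 0.7 -0.6]
 [ 0.9  0.4]
 [ 1.1 -0.3]
 [ 0.8 -0.4]
 [-1.5  1.3]
 [-1.9 -1.5]
 [-1.8  0.8]]
bar [0.5261 0.2393 0.1612]
hinge [0.5947 0.4013 0.165 ]
pad [0.7391 0.2859 0.2   ]
pile [0.5616 0.323  0.03  ]
[[ 0.612  0.032  0.039]
 [ 0.624 -0.042  0.039]
 [ 0.573 -0.05   0.039]
 [ 0.561  0.022  0.039]] [ 0.5924 -0.0098  0.039 ]
long 0.07385020291682332 -80.41896762415791 short 0.05202157610647732
```

```bash
cat >> h.py <<'E'
L=[.5752,.3553,1.1702,.1884]
yaw=np.degrees(L[2])
def RT(yawd,lean):
    a=R.from_euler('z',yawd,degrees=True)
    return a*R.from_euler('y',-lean,degrees=True)*R.from_euler('x',180,degrees=True)
def plan(P,Rt,n,P0=None,R0=None):
    o=telemetry.get_obs()
    P0=np.array(o['tool_pos']) if P0 is None else P0
    R0=R.from_euler('xyz',o['eef_rot'],degrees=True) if R0 is None else R0
    v=np.degrees((Rt*R0.inv()).as_rotvec()); d=(np.array(P)-P0)*1000
    print('total rot',v.round(1),'shift',d.round(1),'per row',(v/n).round(2),(d/n).round(1))
E
python3 - <<'E'
from h import *
Rh=RT(yaw,35)
mid=np.array([.40,.05,.24]); plan(mid,Rh,16)
P=W(L,[-.20,0,.12]);print(P); plan(P,Rh,4,mid,Rh)
E
```

```text
total rot [ 24. -27.  49.] shift [244.4 577.3   1.8] per row [ 1.5  -1.69  3.06] [15.3 36.1  0.1]
[0.49720649 0.17113428 0.12      ]
total rot [0. 0. 0.] shift [  97.2  121.1 -120. ] per row [0. 0. 0.] [ 24.3  30.3 -30. ]
```

Call:
{"name": "step_arm", "arguments": {
  "steps": [
    [[1.5, -1.7, 3.06], [15.3, 36, 0], 0],
    [[1.5, -1.7, 3.06], [15.3, 36, 0], 0],
    [[1.5, -1.7, 3.06], [15.3, 36, 0], 0],
    [[1.5, -1.7, 3.06], [15.3, 36, 0], 0],
    [[1.5, -1.7, 3.06], [15.3, 36, 0], 0],
    [[1.5, -1.7, 3.06], [15.3, 36, 0], 0],
    [[1.5, -1.7, 3.06], [15.3, 36, 0], 0],
    [[1.5, -1.7, 3.06], [15.3, 36, 0], 0],
    [[1.5, -1.7, 3.06], [15.3, 36, 0], 0],
    [[1.5, -1.7, 3.06], [15.3, 36, 0], 0]
  ]
}}

```text
time_s: 1.35
tool_pos: [0.3089, -0.1662, 0.2387]
eef_rot: [-176.1, -22.2, 46.8]
contact_force: [-0.4, 0.3, -0.6]
width: 0.006
grip_force: 0.0
```

Call:
{"name": "step_arm", "arguments": {
  "steps": [
    [[1.5, -1.7, 3.06], [15.3, 36, 0], 0],
    [[1.5, -1.7, 3.06], [15.3, 36, 0], 0],
    [[1.5, -1.7, 3.06], [15.3, 36, 0], 0],
    [[1.5, -1.7, 3.06], [15.3, 36, 0], 0],
    [[1.5, -1.7, 3.06], [15.3, 36, 0], 0],
    [[1.5, -1.7, 3.06], [15.3, 36, 0], 0],
    [[0, 0, 0], [0, 0, 0], 0]
  ]
}}

```text
time_s: 2.22
tool_pos: [0.4001, 0.05, 0.2384]
eef_rot: [179.9, -35.2, 67.3]
contact_force: [-0.8, -0.8, 0.5]
width: 0.005
grip_force: 0.0
```

```bash
python3 - <<'E'
from h import *
im=cap('side','side1.png')
cv2.imwrite('pics/crop2.png',cv2.resize(im[110:310,150:410,::-1],None,fx=3,fy=3,interpolation=cv2.INTER_CUBIC))
plan(W(L,[-.20,0,.12]),RT(yaw,35),4)
for q in(0,.19): print([np.array(proj('side',W(L,door(q,.176,0,y)))).round(1) for y in(-.065,.065)])
print(proj('side',W(L,[0,-.178,.2])),proj('side',W(L,[-.094,-.115,.105])),proj('side',telemetry.get_obs()['tool_pos']))
E
```

```text
total rot [-0.1  0.2 -0. ] shift [  97.1  122.1 -118.5] per row [-0.01  0.04 -0.01] [ 24.3  30.5 -29.6]
[array([304.1, 190.6]), array([268.8, 193.1])]
[array([303.9, 182.6]), array([268.2, 185. ])]
(np.float64(329.3007808449643), np.float64(159.98081738120868)) (np.float64(316.78299185890336), np.float64(192.65083291476955)) (np.float64(275.78233235118313), np.float64(187.46530729110657))
```

View pics/crop2.png

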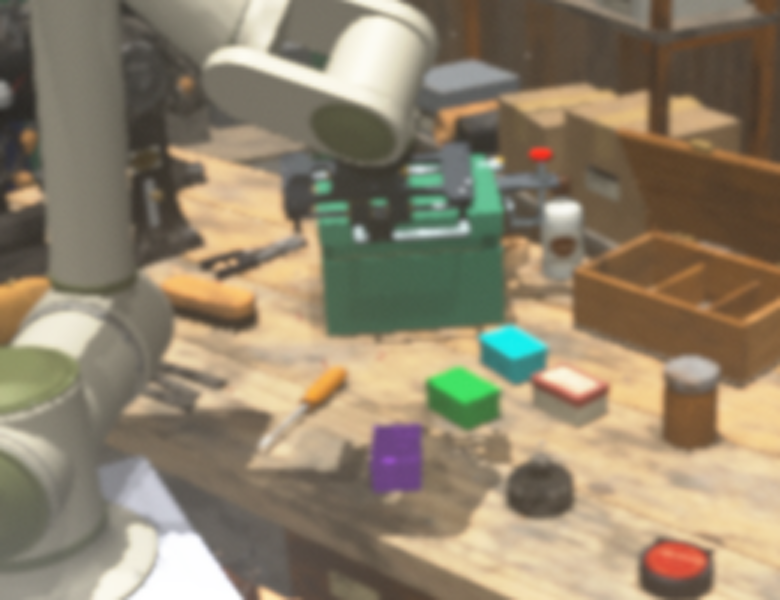

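Side crop: the bar's right end is at (468,232), the pad at (541,153), and the locker's front bottom corners at (330,331) and (502,318). I'll refit using these.

```bash
python3 - <<'E'
from h import *
from scipy.optimize import least_squares as ls
cr=lambda u,v:np.array([130+(u+.5)/3.4-.5,100+(v+.5)/3.4-.5])
cs=lambda u,v:np.array([150+(u+.5)/3-.5,110+(v+.5)/3-.5])
def pts(p):
    q=p[3]
    return [('top',door(q,.176,0,-.065),cr(416,291)),('top',door(q,.176,0,.065),cr(341,440)),('top',[0,-.178,.2],cr(322,82)),('top',door(q,.146,.011,-.116),cr(407,213)),('top',door(q,.146,.011,.116),cr(280,482)),('top',[.11,-.115,.175],cr(178,112)),('top',[.11,.115,.175],cr(37,370)),
    ('side',door(q,.176,0,-.065),cs(468,232)),('side',[0,-.178,.2],cs(541,153)),('side',[-.094,.115,0],cs(330,331)),('side',[-.094,-.115,0],cs(502,318))]
res=lambda p:np.concatenate([np.array(proj(c,W(p,P)))-o for c,P,o in pts(p)])
r=ls(res,[.575,.355,1.17,0.1],loss='soft_l1'); print(r.x.round(4),np.degrees(r.x[2]));print(res(r.x).reshape(-1,2).round(1))
L=r.x
for n,P in [('bar',door(L[3],.176,0,0)),('pad',[0,-.178,.2]),('pile',[-.035,0,.03])]: print(n,W(L,P).round(4))
open('h.py','a').write(f'L={list(L.round(4))}\nyaw=np.degrees(L[2])\n')
b=door(L[3],.176,0,0); print('bar local',b)
plan(W(L,[-.195,0,.115]),RT(yaw,35),6)
E
```

```text
[0.5771 0.3571 1.1718 0.0864] 67.14180011549865
[[ 0.8 -0.4]
 [ 1.5 -0.1]
 [ 0.4 -1. ]
 [ 1.2  0.2]
 [-0.4  0.7]
 [-2.6 -2.2]
 [-2.4  0.1]
 [-1.4 -0.2]
 [-0.5 -0.9]
 [-1.6  2. ]
 [ 0.7  1.7]]
bar [0.5287 0.2422 0.1433]
pad [0.7412 0.2879 0.2   ]
pile [0.5635 0.3248 0.03  ]
bar local [-0.12465714  0.          0.14330011]
total rot [-0.1  0.2 -0. ] shift [ 101.3  128.4 -123.5] per row [-0.01  0.03 -0.  ] [ 16.9  21.4 -20.6]
```

Call:
{"name": "step_arm", "arguments": {
  "steps": [
    [[0, 0, 0], [16.9, 21.4, -20.6], 0],
    [[0, 0, 0], [16.9, 21.4, -20.6], 0],
    [[0, 0, 0], [16.9, 21.4, -20.6], 0],
    [[0, 0, 0], [16.9, 21.4, -20.6], 0],
    [[0, 0, 0], [16.9, 21.4, -20.6], 0],
    [[0, 0, 0], [16.9, 21.4, -20.6], 0],
    [[0, 0, 0], [7.8, 18.4, 0], 0],
    [[0, 0, 0], [7.8, 18.4, 0], 0],
    [[0, 0, 0], [3.9, 9.2, 0], 0]
  ]
}}

```text
time_s: 3.4
tool_pos: [0.5218, 0.2225, 0.1151]
eef_rot: [179.8, -35.1, 67.1]
contact_force: [-0.2, -0.2, 0.3]
width: 0.002
grip_force: 0.0
```

Call:
{"name": "step_arm", "arguments": {
  "steps": [
    [[0, 0, 0], [2, 4.6, 0], 0],
    [[0, 0, 0], [2, 4.6, 0], 0],
    [[0, 0, 0], [2, 4.6, 0], 0]
  ]
}}

```text
time_s: 3.78
tool_pos: [0.5274, 0.2365, 0.1152]
eef_rot: [179.8, -35.1, 67.1]
contact_force: [0.2, 0.3, 0.5]
width: 0.002
grip_force: 0.0
```

```bash
python3 - <<'E'
from h import *
p=np.array(telemetry.get_obs()['tool_pos'])
s,c=np.sin(np.radians(35)),np.cos(np.radians(35))
for q in np.linspace(.0864,1.57,22):
    b=door(q,.176,0,0); t=b+.014*np.array([-c,0,-s])+.015*np.array([s,0,-c])
    w=W(L,t); d=((w-p)*1000).round(1); p=p+d/1000; print(round(q,2),[[0,0,0],list(map(float,d)),0])
E
```

```text
0.09 [[0, 0, 0], [0.1, 3.1, 7.8], 0]
0.16 [[0, 0, 0], [-0.4, -1.0, 12.3], 0]
0.23 [[0, 0, 0], [-0.1, -0.2, 12.5], 0]
0.3 [[0, 0, 0], [0.3, 0.6, 12.4], 0]
0.37 [[0, 0, 0], [0.6, 1.4, 12.3], 0]
0.44 [[0, 0, 0], [0.9, 2.2, 12.2], 0]
0.51 [[0, 0, 0], [1.3, 3.0, 12.0], 0]
0.58 [[0, 0, 0], [1.6, 3.8, 11.8], 0]
0.65 [[0, 0, 0], [1.9, 4.5, 11.4], 0]
0.72 [[0, 0, 0], [2.2, 5.3, 11.0], 0]
0.79 [[0, 0, 0], [2.5, 5.9, 10.6], 0]
0.86 [[0, 0, 0], [2.8, 6.7, 10.2], 0]
0.93 [[0, 0, 0], [3.1, 7.2, 9.6], 0]
1.0 [[0, 0, 0], [3.3, 7.9, 9.0], 0]
1.08 [[0, 0, 0], [3.6, 8.5, 8.4], 0]
1.15 [[0, 0, 0], [3.7, 9.0, 7.7], 0]
1.22 [[0, 0, 0], [4.0, 9.4, 7.0], 0]
1.29 [[0, 0, 0], [4.2, 9.9, 6.3], 0]
1.36 [[0, 0, 0], [4.3, 10.3, 5.5], 0]
1.43 [[0, 0, 0], [4.5, 10.6, 4.7], 0]
1.5 [[0, 0, 0], [4.6, 10.9, 3.8], 0]
1.57 [[0, 0, 0], [4.7, 11.1, 3.1], 0]
```

Call:
{"name": "step_arm", "arguments": {
  "steps": [
    [[0, 0, 0], [0.1, 3.1, 7.8], 0],
    [[0, 0, 0], [-0.4, -1, 12.3], 0],
    [[0, 0, 0], [-0.1, -0.2, 12.5], 0],
    [[0, 0, 0], [0.3, 0.6, 12.4], 0],
    [[0, 0, 0], [0.6, 1.4, 12.3], 0],
    [[0, 0, 0], [0.9, 2.2, 12.2], 0]
  ]
}}

```text
time_s: 4.53
tool_pos: [0.5281, 0.2419, 0.1852]
eef_rot: [179.8, -35.0, 67.1]
contact_force: [-5.0, -8.8, 0.2]
width: 0.002
grip_force: 3.9
```

```bash
python3 - <<'E'
from h import *
im=cap('side','side2.png'); im2=cap('top','top2.png')
a=cv2.resize(im[130:230,230:363,::-1],None,fx=3,fy=3,interpolation=cv2.INTER_CUBIC)
b=cv2.resize(im2[130:230,180:313,::-1],None,fx=3,fy=3,interpolation=cv2.INTER_CUBIC)
cv2.imwrite('pics/crop3.png',np.hstack([a,b]))
E
```

```text
(no output)
```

View pics/crop3.png

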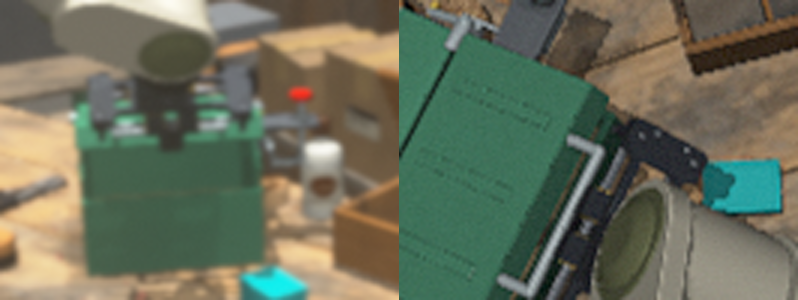

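The door is up: the side view shows the dark opening below it, and the fingers are under the bar. I'll keep raising it.

Call:
{"name": "step_arm", "arguments": {
  "steps": [
    [[0, 0, 0], [1.1, 2.5, 12], 0],
    [[0, 0, 0], [1.5, 3.5, 11.8], 0],
    [[0, 0, 0], [1.9, 4.5, 11.4], 0],
    [[0, 0, 0], [2.2, 5.3, 11], 0],
    [[0, 0, 0], [2.5, 5.9, 10.6], 0]
  ]
}}

```text
time_s: 5.25
tool_pos: [0.5381, 0.2648, 0.2425]
eef_rot: [179.7, -35.1, 67.1]
contact_force: [-1.7, -3.8, -0.8]
width: -0.0
grip_force: 1.5
```

Call:
{"name": "step_arm", "arguments": {
  "steps": [
    [[0, 0, 0], [2.8, 6.7, 10.2], 0],
    [[0, 0, 0], [3.1, 7.2, 9.6], 0],
    [[0, 0, 0], [3.3, 7.9, 9], 0],
    [[0, 0, 0], [3.6, 8.5, 8.4], 0],
    [[0, 0, 0], [3.7, 9, 7.7], 0]
  ]
}}

```text
time_s: 5.88
tool_pos: [0.5546, 0.3045, 0.2869]
eef_rot: [179.8, -35.1, 67.1]
contact_force: [0.2, -2.0, -0.1]
width: 0.005
grip_force: 1.0
```

Call:
{"name": "step_arm", "arguments": {
  "steps": [
    [[0, 0, 0], [4, 9.4, 7], 0],
    [[0, 0, 0], [4.2, 9.9, 6.3], 0],
    [[0, 0, 0], [4.3, 10.3, 5.5], 0],
    [[0, 0, 0], [4.5, 10.6, 4.7], 0]
  ]
}}

```text
time_s: 6.38
tool_pos: [0.5717, 0.3448, 0.3102]
eef_rot: [179.8, -35.2, 67.1]
contact_force: [-1.0, -2.5, 0.0]
width: 0.007
grip_force: 1.0
```

Call:
{"name": "step_arm", "arguments": {
  "steps": [
    [[0, 0, 0], [4.6, 10.9, 3.8], 0],
    [[0, 0, 0], [4.7, 11.1, 3.1], 0],
    [[0, 0, 0], [0, 0, 0], 0]
  ]
}}

```text
time_s: 6.75
tool_pos: [0.5808, 0.367, 0.3168]
eef_rot: [179.8, -35.2, 67.2]
contact_force: [0.3, -1.0, -0.8]
width: 0.005
grip_force: 0.0
```

Call:
{"name": "step_arm", "arguments": {
  "steps": [
    [[0, 0, 0], [1.5, 3.7, 0.5], 0],
    [[0, 0, 0], [1.5, 3.7, 0.5], 0],
    [[0, 0, 0], [0, 0, 0], 0]
  ]
}}

```text
time_s: 7.12
tool_pos: [0.5835, 0.3727, 0.3173]
eef_rot: [179.8, -35.0, 67.1]
contact_force: [-2.9, -6.0, -0.1]
width: 0.007
grip_force: 3.3
```

Call:
{"name": "step_arm", "arguments": {
  "steps": [
    [[0, 0, 0], [-1.6, -3.7, 0], 0],
    [[0, 0, 0], [-1.6, -3.7, 0], 0],
    [[0, 0, 0], [-3.2, -7.4, 0], 0],
    [[0, 0, 0], [-6.2, -14.7, 0], 0],
    [[0, 0, 0], [-9.3, -22, 0], 0],
    [[0, 0, 0], [-9.3, -22, 0], 0],
    [[0, 0, 0], [-9.3, -22, 0], 0],
    [[0, 0, 0], [-9.3, -22, 0], 0]
  ]
}}

```text
time_s: 8.12
tool_pos: [0.5331, 0.2545, 0.3179]
eef_rot: [179.8, -35.2, 67.1]
contact_force: [-1.4, 0.3, 0.7]
width: 0.005
grip_force: 0.0
```

```bash
python3 - <<'E'
from h import *
im=cap('side','side3.png'); im2=cap('top','top3.png')
a=cv2.resize(im[90:230,230:363,::-1],None,fx=3,fy=3,interpolation=cv2.INTER_CUBIC)
b=cv2.resize(im2[110:250,130:263,::-1],None,fx=3,fy=3,interpolation=cv2.INTER_CUBIC)
cv2.imwrite('pics/crop4.png',np.hstack([a,b]))
C=np.array([.5924,-.0098,0]); Rg=RT(99.6,18)
up=np.array([C[0],C[1]-.02,.17]); plan(up,Rg,14); plan(C+[0,0,.012],Rg,8,up,Rg)
E
```

```text
total rot [-17.2   2.3  32.5] shift [  59.1 -283.8 -148.1] per row [-1.23  0.16  2.32] [  4.2 -20.3 -10.6]
total rot [0. 0. 0.] shift [   0.   20. -158.] per row [0. 0. 0.] [  0.    2.5 -19.8]
```

View pics/crop4.png

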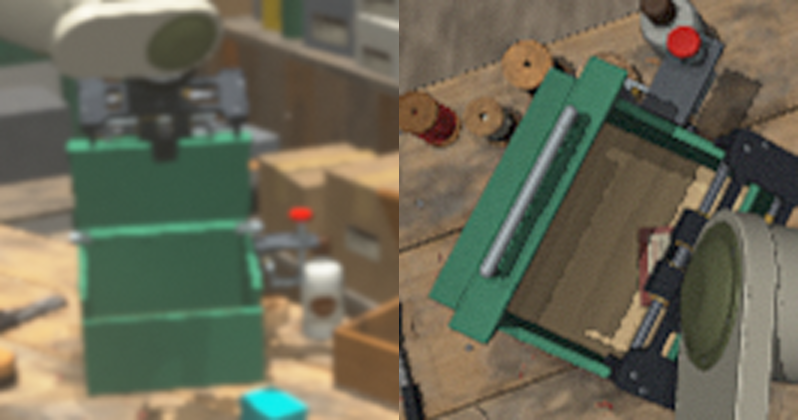

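The door stays up by itself, and the pile's lid shows inside the locker. Now for the carton.

Call:
{"name": "step_arm", "arguments": {
  "steps": [
    [[-1.23, 0.16, 2.32], [4.2, -20.3, -10.6], 72],
    [[-1.23, 0.16, 2.32], [4.2, -20.3, -10.6], 72],
    [[-1.23, 0.16, 2.32], [4.2, -20.3, -10.6], 72],
    [[-1.23, 0.16, 2.32], [4.2, -20.3, -10.6], 72],
    [[-1.23, 0.16, 2.32], [4.2, -20.3, -10.6], 72],
    [[-1.23, 0.16, 2.32], [4.2, -20.3, -10.6], 72],
    [[-1.23, 0.16, 2.32], [4.2, -20.3, -10.6], 72]
  ]
}}

```text
time_s: 9.1
tool_pos: [0.5636, 0.1133, 0.2432]
eef_rot: [178.5, -26.5, 84.1]
contact_force: [0.3, 1.0, 0.3]
width: 0.774
grip_force: 0.0
```

Call:
{"name": "step_arm", "arguments": {
  "steps": [
    [[-1.23, 0.16, 2.32], [4.2, -20.3, -10.6], 72],
    [[-1.23, 0.16, 2.32], [4.2, -20.3, -10.6], 72],
    [[-1.23, 0.16, 2.32], [4.2, -20.3, -10.6], 72],
    [[-1.23, 0.16, 2.32], [4.2, -20.3, -10.6], 72],
    [[-1.23, 0.16, 2.32], [4.2, -20.3, -10.6], 72],
    [[-1.23, 0.16, 2.32], [4.2, -20.3, -10.6], 72],
    [[-1.23, 0.16, 2.32], [4.2, -20.3, -10.6], 72],
    [[0, 0, 0], [0, 0, 0], 72],
    [[0, 0, 0], [0, 0, 0], 72]
  ]
}}

```text
time_s: 10.22
tool_pos: [0.5927, -0.0276, 0.1697]
eef_rot: [-180.0, -18.0, 99.7]
contact_force: [0.3, -0.6, -0.4]
width: 0.816
grip_force: 0.0
```

```bash
python3 - <<'E'
from h import *
im=cap('top','top4.png')
# pile lid fit region now visible
cv2.imwrite('pics/crop5.png',cv2.resize(im[110:250,130:263,::-1],None,fx=4,fy=4,interpolation=cv2.INTER_CUBIC))
C=np.array([.5924,-.0098,0]); Rg=RT(99.6,18)
plan(C+[0,0,.012],Rg,8)
for h in (.028,.044,.06): print([np.array(proj('top',W(L,[-.035+a,b,.03+h]))).round(1) for a,b in((-.038,-.026),(.038,-.026),(.038,.026),(-.038,.026))])
E
```

```text
total rot [-0.  -0.  -0.1] shift [  -0.3   17.7 -157.9] per row [-0.   -0.   -0.01] [ -0.    2.2 -19.7]
[array([235.9, 195. ]), array([212.5, 184.5]), array([204.5, 200.6]), array([228. , 211.3])]
[array([234.7, 194.2]), array([211. , 183.5]), array([202.8, 199.8]), array([226.7, 210.6])]
[array([233.5, 193.3]), array([209.4, 182.5]), array([201.1, 199. ]), array([225.3, 210. ])]
```

View pics/crop5.png

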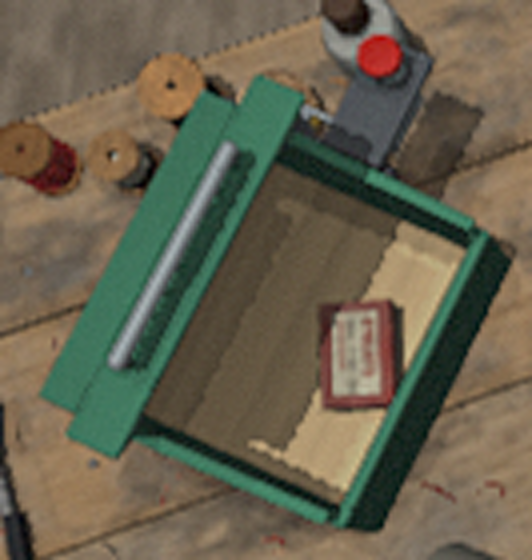

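The crop shows the opened locker with the pile's lid centred at about (360,354), which is (220,198) in the full picture. That matches my predicted pile_spot. The lid looks turned relative to the locker, so I'll measure that with a mask while I descend to grasp.

Call:
{"name": "step_arm", "arguments": {
  "steps": [
    [[0, 0, 0], [0, 2.2, -19.7], 72],
    [[0, 0, 0], [0, 2.2, -19.7], 72],
    [[0, 0, 0], [0, 2.2, -19.7], 72],
    [[0, 0, 0], [0, 2.2, -19.7], 72],
    [[0, 0, 0], [0, 2.2, -19.7], 72],
    [[0, 0, 0], [0, 2.2, -19.7], 72],
    [[0, 0, 0], [0, 2.2, -19.7], 72],
    [[0, 0, 0], [0, 2.2, -17.7], 72],
    [[0, 0, 0], [0, 0, 0], 72]
  ]
}}

```text
time_s: 11.4
tool_pos: [0.5922, -0.0101, 0.013]
eef_rot: [-179.8, -18.1, 99.7]
contact_force: [0.0, -0.1, 0.2]
width: 0.82
grip_force: 0.0
```

```bash
python3 - <<'E'
from h import *
im=cv2.imread('pics/top4.png'); r=im[180:215,200:235].astype(int)
for row in r[2:32:1]: print(''.join('R' if (p[2]>1.5*p[1] and p[2]>60) else ('r' if p[2]>1.5*p[1] else ('w' if p.min()>125 else '.')) for p in row))
E
```

```text
...................................
...................................
...................................
...................R......RR.......
............RRRRRRRRRRRRRRRR.......
...........RRRr.R........RRR.......
..........R.R......ww.ww.RRR.......
..........RR..wwwwwww..w.RRR.......
..........RRR......w.....RRR.......
..........RRR......w...w.RRRR.....w
...........RRww...www..w.RRRR....w.
...........RRww....ww....RRRR.....w
..........RRRw....ww..R..RRRr...www
...........RRw..wwww.....RRRR...ww.
..........RRRww.wwww...w.RRRr...ww.
..........RRRw...w.w...w.RRRR...w..
..........RRRw..wwww.....RRRR...w..
..........RRRww..w.w.....RRRR......
...........RRww....ww....RRRR......
..........RRRww....ww.....RRR......
..........RRRww.w.www...w.RRR......
..........RRRwwwwwww...ww.RRR......
..........RRRwwwwwwwwwwww.RRR......
..........RRRwwww..wwwwww.RRR......
...........RRwwww..wwwwww.RRR......
...........RRwwwww.wwwwww.RRR......
...........RR.w.....ww...RRRR......
...........RRR.RRRRRRRRRRRRR.......
...........RRRRRRRRRRRRRRRRR.......
...........RRRRRRRRRRRRRRRR........
```

Call:
{"name": "step_arm", "arguments": {
  "steps": [
    [[0, 0, 0], [0, 0, 0], 40],
    [[0, 0, 0], [0, 0, 0], 40],
    [[0, 0, 0], [0, 0, 0], 40],
    [[0, 0, 0], [0, 0, 0], 40],
    [[0, 0, 0], [0, 0, 0], 40],
    [[0, 0, 0], [0, 0, 0], 40]
  ],
  "force": 20
}}

```text
time_s: 12.15
tool_pos: [0.5932, -0.0109, 0.0145]
eef_rot: [180.0, -18.0, 99.7]
contact_force: [-0.2, -0.3, 5.9]
width: 0.568
grip_force: 19.9
```

```bash
python3 - <<'E'
from h import *
o=telemetry.get_obs(); p=o['tool_pos']; R0=R.from_euler('xyz',o['eef_rot'],degrees=True)
# carton centre along tool-x relative to TCP, measured at grasp, world (long axis) offset
C=np.array([.5924,-.0098]); ax=np.array([np.cos(np.radians(99.6)),np.sin(np.radians(99.6))])
print('along-long offset of carton from TCP',(C-p[:2])@ax, 'z',p[2],o['eef_rot'],o['width'])
Rp=RT(yaw,18); P=W(L,[-.035,0,.0]); off=(C-p[:2])@ax
P[:2]-=off*np.array([np.cos(L[2]),np.sin(L[2])])
a=p+[0,0,.23]; b=np.array([P[0],P[1],a[2]]); b2=b-.1*np.array([np.cos(L[2]),np.sin(L[2]),0])
print(P); plan(a,R0,8); plan(b2,Rp,10,a,R0); plan(b,Rp,5,b2,Rp); plan([P[0],P[1],.03+.06+p[2]+.012],Rp,6,b,Rp)
E
```

```text
along-long offset of carton from TCP 0.0012189910140403238 z 0.014489553882313717 [179.95919634 -17.97418906  99.71534841] 0.5679440520765883
[0.56302915 0.32372596 0.        ]
total rot [0. 0. 0.] shift [  0.   0. 230.] per row [0. 0. 0.] [ 0.   0.  28.8]
total rot [  0.    0.  -32.6] shift [-69.  242.5   0. ] per row [ 0.    0.   -3.26] [-6.9 24.2  0. ]
total rot [0. 0. 0.] shift [38.8 92.1  0. ] per row [0. 0. 0.] [ 7.8 18.4  0. ]
total rot [0. 0. 0.] shift [   0.    0. -128.] per row [0. 0. 0.] [  0.    0.  -21.3]
```

Call:
{"name": "step_arm", "arguments": {
  "steps": [
    [[0, 0, 0], [0, 0, 10], 40],
    [[0, 0, 0], [0, 0, 25], 40],
    [[0, 0, 0], [0, 0, 30], 40],
    [[0, 0, 0], [0, 0, 30], 40],
    [[0, 0, 0], [0, 0, 30], 40],
    [[0, 0, 0], [0, 0, 30], 40],
    [[0, 0, 0], [0, 0, 15], 40],
    [[0, 0, 0], [0, 0, 0], 40]
  ]
}}

```text
time_s: 13.15
tool_pos: [0.5927, -0.0107, 0.1842]
eef_rot: [-180.0, -18.0, 99.7]
contact_force: [-0.5, 0.5, -2.3]
width: 0.569
grip_force: 19.9
```

Call:
{"name": "step_arm", "arguments": {
  "steps": [
    [[0, 0, -3.26], [-6.9, 24.2, 0], 40],
    [[0, 0, -3.26], [-6.9, 24.2, 0], 40],
    [[0, 0, -3.26], [-6.9, 24.2, 0], 40],
    [[0, 0, -3.26], [-6.9, 24.2, 0], 40],
    [[0, 0, -3.26], [-6.9, 24.2, 0], 40],
    [[0, 0, -3.26], [-6.9, 24.2, 0], 40],
    [[0, 0, -3.26], [-6.9, 24.2, 0], 40],
    [[0, 0, -3.26], [-6.9, 24.2, 0], 40],
    [[0, 0, -3.26], [-6.9, 24.2, 0], 40],
    [[0, 0, -3.26], [-6.9, 24.2, 0], 40]
  ]
}}

```text
time_s: 14.4
tool_pos: [0.5227, 0.2319, 0.1822]
eef_rot: [-179.8, -17.9, 66.9]
contact_force: [-0.3, -0.0, -0.9]
width: 0.567
grip_force: 19.9
```

Call:
{"name": "step_arm", "arguments": {
  "steps": [
    [[0, 0, 0], [7.8, 18.4, 0], 40],
    [[0, 0, 0], [7.8, 18.4, 0], 40],
    [[0, 0, 0], [7.8, 18.4, 0], 40],
    [[0, 0, 0], [7.8, 18.4, 0], 40],
    [[0, 0, 0], [7.8, 18.4, 0], 40],
    [[0, 0, 0], [0, 0, -10], 40],
    [[0, 0, 0], [0, 0, -15], 40],
    [[0, 0, 0], [0, 0, -15], 40],
    [[0, 0, 0], [0, 0, -15], 40],
    [[0, 0, 0], [0, 0, 0], 40]
  ]
}}

```text
time_s: 15.65
tool_pos: [0.5621, 0.3229, 0.1271]
eef_rot: [-179.8, -17.9, 67.0]
contact_force: [0.6, -0.9, 0.0]
width: 0.568
grip_force: 19.9
```

```bash
python3 - <<'E'
from h import *
o=telemetry.get_obs(); print(o['tool_pos'],o['eef_rot'],o['contact_force'],o['width'])
plan([.563,.3237,.117],RT(yaw,18),1)
im=cap('side','side5.png'); im2=cap('top','top5.png')
a=cv2.resize(im[90:230,230:363,::-1],None,fx=3,fy=3,interpolation=cv2.INTER_CUBIC)
b=cv2.resize(im2[130:270,150:283,::-1],None,fx=3,fy=3,interpolation=cv2.INTER_CUBIC)
cv2.imwrite('pics/crop6.png',np.hstack([a,b]))
E
```

```text
[0.56212396 0.32286746 0.12714069] [-179.81190526  -17.90700713   67.04387739] [ 0.61269463 -0.92765393  0.01394693] 0.5680081498223105
total rot [ 0.  -0.2  0. ] shift [  0.9   0.8 -10.1] per row [ 0.02 -0.2   0.04] [  0.9   0.8 -10.1]
```

View pics/crop6.png

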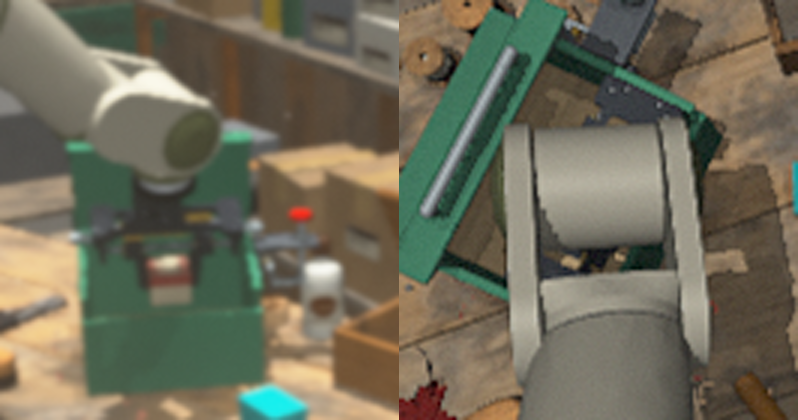

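The side view shows the carton held level above the pile, centred in the locker, with the door still up. I'll feel down slowly.

Call:
{"name": "step_arm", "arguments": {
  "steps": [
    [[0, 0, 0], [0.5, 0.4, -5], 40],
    [[0, 0, 0], [0.4, 0.4, -5], 40],
    [[0, 0, 0], [0, 0, -5], 40],
    [[0, 0, 0], [0, 0, -2.5], 40],
    [[0, 0, 0], [0, 0, -2.5], 40],
    [[0, 0, 0], [0, 0, 0], 40]
  ]
}}

```text
time_s: 16.5
tool_pos: [0.5635, 0.324, 0.1086]
eef_rot: [-179.9, -18.0, 67.1]
contact_force: [-0.9, -0.5, -1.0]
width: 0.566
grip_force: 19.9
```

Call:
{"name": "step_arm", "arguments": {
  "steps": [
    [[0, 0, 0], [0, 0, -2.5], 40],
    [[0, 0, 0], [0, 0, -2.5], 40],
    [[0, 0, 0], [0, 0, -2.5], 40],
    [[0, 0, 0], [0, 0, 0], 40]
  ]
}}

```text
time_s: 17.0
tool_pos: [0.5635, 0.3241, 0.101]
eef_rot: [-179.9, -18.0, 67.1]
contact_force: [0.6, 0.5, -0.8]
width: 0.57
grip_force: 19.9
```

Call:
{"name": "step_arm", "arguments": {
  "steps": [
    [[0, 0, 0], [0, 0, -2.5], 40],
    [[0, 0, 0], [0, 0, -2.5], 40],
    [[0, 0, 0], [0, 0, -2.5], 40],
    [[0, 0, 0], [0, 0, 0], 40]
  ]
}}

```text
time_s: 17.5
tool_pos: [0.5635, 0.324, 0.0935]
eef_rot: [-179.9, -18.0, 67.1]
contact_force: [-0.0, 0.1, -1.4]
width: 0.567
grip_force: 19.9
```

Call:
{"name": "step_arm", "arguments": {
  "steps": [
    [[0, 0, 0], [0, 0, -2.5], 40],
    [[0, 0, 0], [0, 0, -2.5], 40],
    [[0, 0, 0], [0, 0, 0], 40]
  ]
}}

```text
time_s: 17.88
tool_pos: [0.5635, 0.3241, 0.0885]
eef_rot: [-179.9, -18.0, 67.1]
contact_force: [0.1, 0.5, -1.4]
width: 0.57
grip_force: 19.9
```

Call:
{"name": "step_arm", "arguments": {
  "steps": [
    [[0, 0, 0], [0, 0, -2], 40],
    [[0, 0, 0], [0, 0, -2], 40],
    [[0, 0, 0], [0, 0, 0], 40]
  ]
}}

```text
time_s: 18.25
tool_pos: [0.5635, 0.3241, 0.0845]
eef_rot: [-179.9, -18.0, 67.1]
contact_force: [0.2, -0.2, -0.4]
width: 0.564
grip_force: 19.9
```

Call:
{"name": "step_arm", "arguments": {
  "steps": [
    [[0, 0, 0], [0, 0, -2], 40],
    [[0, 0, 0], [0, 0, -2], 40],
    [[0, 0, 0], [0, 0, 0], 40]
  ]
}}

```text
time_s: 18.62
tool_pos: [0.5635, 0.324, 0.0805]
eef_rot: [-179.9, -18.0, 67.1]
contact_force: [0.4, -0.2, -1.4]
width: 0.565
grip_force: 19.9
```

Call:
{"name": "step_arm", "arguments": {
  "steps": [
    [[0, 0, 0], [0, 0, -2], 40],
    [[0, 0, 0], [0, 0, -2], 40],
    [[0, 0, 0], [0, 0, 0], 40]
  ]
}}

```text
time_s: 19.0
tool_pos: [0.5639, 0.3244, 0.0798]
eef_rot: [179.9, -18.2, 67.2]
contact_force: [-9.4, -4.6, 19.8]
width: 0.564
grip_force: 20.0
```

Call:
{"name": "step_arm", "arguments": {
  "steps": [
    [[0, 0, 0], [0, 0, -2], 40],
    [[0, 0, 0], [0, 0, 0], 40]
  ]
}}

```text
time_s: 19.25
tool_pos: [0.564, 0.3247, 0.0785]
eef_rot: [179.9, -18.2, 67.2]
contact_force: [-10.8, -4.3, 24.0]
width: 0.568
grip_force: 20.0
```

Call:
{"name": "step_arm", "arguments": {
  "steps": [
    [[0, 0, 0], [0, 0, 3], 40],
    [[0, 0, 0], [0, 0, 0], 40]
  ]
}}

```text
time_s: 19.5
tool_pos: [0.5638, 0.3242, 0.0785]
eef_rot: [-180.0, -18.1, 67.1]
contact_force: [-3.7, -1.9, 8.7]
width: 0.563
grip_force: 20.0
```

Call:
{"name": "step_arm", "arguments": {
  "steps": [
    [[0, 0, 0], [0, 0, 0.7], 40],
    [[0, 0, 0], [0, 0, 0], 54],
    [[0, 0, 0], [0, 0, 0], 60],
    [[0, 0, 0], [0, 0, 0], 66],
    [[0, 0, 0], [0, 0, 0], 68],
    [[0, 0, 0], [0, 0, 0], 68]
  ]
}}

```text
time_s: 20.25
tool_pos: [0.5636, 0.3241, 0.0784]
eef_rot: [-179.9, -18.0, 67.1]
contact_force: [-0.6, -0.1, -1.0]
width: 0.77
grip_force: 0.0
```

Call:
{"name": "step_arm", "arguments": {
  "steps": [
    [[0, 0, 0], [-1.2, -2.8, 9], 68],
    [[0, 0, 0], [-2.4, -5.6, 18], 68],
    [[0, 0, 0], [-2.4, -5.6, 18], 68],
    [[0, 0, 0], [-5, -12, 25], 68],
    [[0, 0, 0], [-10, -24, 20], 68],
    [[0, 0, 0], [-12, -28, 15], 68],
    [[0, 0, 0], [-12, -28, 10], 68],
    [[0, 0, 0], [-12, -28, 10], 40],
    [[0, 0, 0], [-12, -28, 10], 0],
    [[0, 0, 0], [-12, -28, 0], 0]
  ]
}}

```text
time_s: 21.5
tool_pos: [0.4822, 0.133, 0.2154]
eef_rot: [179.9, -18.1, 67.1]
contact_force: [1.0, 0.3, -0.1]
width: 0.459
grip_force: 0.0
```

```bash
python3 - <<'E'
from h import *
o=telemetry.get_obs(); print(o['tool_pos'],o['eef_rot'])
im=cap('top','top6.png'); im2=cap('side','side6.png')
a=cv2.resize(im2[90:230,230:363,::-1],None,fx=3,fy=3,interpolation=cv2.INTER_CUBIC)
b=cv2.resize(im[110:250,130:263,::-1],None,fx=3,fy=3,interpolation=cv2.INTER_CUBIC)
cv2.imwrite('pics/crop7.png',np.hstack([a,b]))
for h in (.07,.075): print([np.array(proj('top',W(L,[-.035+a,b,.03+h]))).round(1) for a,b in((-.038,-.026),(.038,-.026),(.038,.026),(-.038,.026))])
E
```

```text
[0.48222523 0.13297764 0.21543953] [179.86372325 -18.05755617  67.14980072]
[array([232.7, 192.7]), array([208.4, 181.8]), array([200. , 198.5]), array([224.4, 209.6])]
[array([232.3, 192.4]), array([207.9, 181.5]), array([199.4, 198.2]), array([224. , 209.3])]
```

View pics/crop7.png

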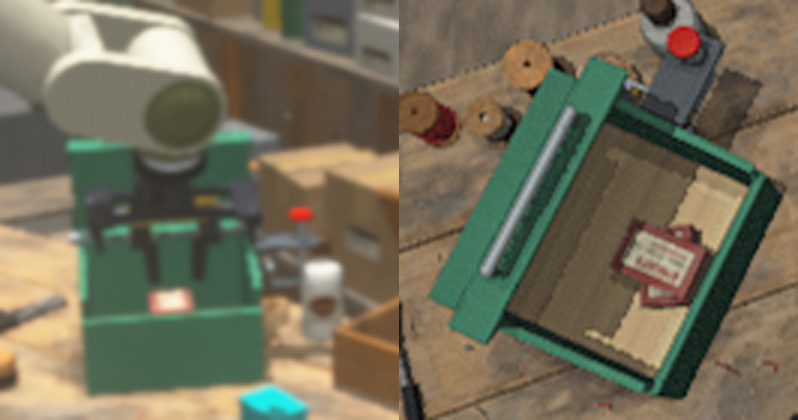

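The carton lies on the pile, let go, with its long side along the locker's x, centred at about (660,263) in the right half (full picture (217,198)). The door is still up. Next is the release.

```bash
python3 - <<'E'
from h import *
a=R.from_euler('z',yaw,degrees=True)*R.from_euler('y',-20,degrees=True)*R.from_euler('z',90,degrees=True)*R.from_euler('x',180,degrees=True)
b=W(L,[-.15,-.20,.29]); plan(b,a,12); c=W(L,[0,-.178,.235]); plan(c,a,8,b,a); plan(W(L,[0,-.178,.2]),a,8,c,a); print(b,c,a.as_matrix().round(2))
E
```

```text
total rot [-10.  -27.6  85.3] shift [221.2   8.9  75.2] per row [-0.83 -2.3   7.11] [18.4  0.7  6.3]
total rot [0. 0. 0.] shift [ 38.  146.8 -55. ] per row [0. 0. 0.] [ 4.8 18.3 -6.9]
total rot [0. 0. 0.] shift [  0.   0. -35.] per row [0. 0. 0.] [ 0.   0.  -4.4]
[0.70311622 0.14118355 0.29      ] [0.74111835 0.28794812 0.235     ] [[-0.92  0.37  0.13]
 [ 0.39  0.87  0.32]
 [ 0.    0.34 -0.94]]
```

Call:
{"name": "step_arm", "arguments": {
  "steps": [
    [[-0.83, -2.3, 7.11], [18.4, 0.7, 6.3], 0],
    [[-0.83, -2.3, 7.11], [18.4, 0.7, 6.3], 0],
    [[-0.83, -2.3, 7.11], [18.4, 0.7, 6.3], 0],
    [[-0.83, -2.3, 7.11], [18.4, 0.7, 6.3], 0],
    [[-0.83, -2.3, 7.11], [18.4, 0.7, 6.3], 0],
    [[-0.83, -2.3, 7.11], [18.4, 0.7, 6.3], 0],
    [[-0.83, -2.3, 7.11], [18.4, 0.7, 6.3], 0],
    [[-0.83, -2.3, 7.11], [18.4, 0.7, 6.3], 0],
    [[-0.83, -2.3, 7.11], [18.4, 0.7, 6.3], 0],
    [[-0.83, -2.3, 7.11], [18.4, 0.7, 6.3], 0]
  ]
}}

```text
time_s: 22.85
tool_pos: [0.6671, 0.1418, 0.2775]
eef_rot: [160.9, -4.7, 143.3]
contact_force: [0.2, -0.3, 0.2]
width: 0.003
grip_force: 0.0
```

Call:
{"name": "step_arm", "arguments": {
  "steps": [
    [[-0.83, -2.3, 7.11], [18.4, 0.7, 6.3], 0],
    [[-0.83, -2.3, 7.11], [18.4, 0.7, 6.3], 0],
    [[0, 0, 0], [0, 0, 0], 0]
  ]
}}

```text
time_s: 23.22
tool_pos: [0.7039, 0.143, 0.2893]
eef_rot: [160.1, 0.0, 157.3]
contact_force: [0.3, -1.1, -0.4]
width: 0.001
grip_force: 0.0
```

Call:
{"name": "step_arm", "arguments": {
  "steps": [
    [[0, 0, 0], [4.8, 18.3, -6.9], 0],
    [[0, 0, 0], [4.8, 18.3, -6.9], 0],
    [[0, 0, 0], [4.8, 18.3, -6.9], 0],
    [[0, 0, 0], [4.8, 18.3, -6.9], 0],
    [[0, 0, 0], [4.8, 18.3, -6.9], 0],
    [[0, 0, 0], [4.8, 18.3, -6.9], 0],
    [[0, 0, 0], [4.8, 18.3, -6.9], 0],
    [[0, 0, 0], [4.8, 18.3, -6.9], 0],
    [[0, 0, 0], [0, 0, 0], 0]
  ]
}}

```text
time_s: 24.35
tool_pos: [0.7416, 0.2904, 0.2326]
eef_rot: [160.1, -0.0, 157.4]
contact_force: [-0.0, -0.7, 0.5]
width: 0.009
grip_force: 0.0
```

```bash
python3 - <<'E'
from h import *
o=telemetry.get_obs(); print(o['tool_pos'],o['eef_rot'],o['joint_pos'],o['contact_force'])
im=cap('top','top7.png'); im2=cap('side','side7.png')
for n,i in(('top',im),('side',im2)):
    i=i.astype(int); m=(i[:,:,0]>170)&(i[:,:,1]<60)&(i[:,:,2]<60); c=np.array(proj(n,W(L,[0,-.178,.2]))); 
    ys,xs=np.nonzero(m); k=(abs(xs-c[0])<12)&(abs(ys-c[1])<12); print(n,c,k.sum(),xs[k].mean() if k.any() else 0,ys[k].mean() if k.any() else 0, proj(n,o['tool_pos']))
E
```

```text
[0.7415758  0.2903923  0.23261005] [ 1.60144046e+02 -4.90034650e-02  1.57406634e+02] [  7.50170517  43.38360448  38.53026933  17.12512497  87.95784944
 -58.98320179] [-0.04020705 -0.69518393  0.46441446]
top [224.69531805 122.74810622] 0 0 0 (np.float64(220.56666740245007), np.float64(118.09602433455387))
side [329.46757996 159.74994721] 0 0 0 (np.float64(329.1128852894624), np.float64(151.56722283715612))
```

Call:
{"name": "step_arm", "arguments": {
  "steps": [
    [[0, 0, 0], [2.5, 5.5, -6], 0],
    [[0, 0, 0], [0, 0, -8], 0],
    [[0, 0, 0], [0, 0, -7], 0],
    [[0, 0, 0], [0, 0, -4], 0],
    [[0, 0, 0], [0, 0, 0], 0]
  ]
}}

```text
time_s: 25.08
tool_pos: [0.7442, 0.2943, 0.2085]
eef_rot: [160.1, -0.0, 157.3]
contact_force: [-0.1, -0.2, 0.0]
width: 0.01
grip_force: 0.0
```

Call:
{"name": "step_arm", "arguments": {
  "steps": [
    [[0, 0, 0], [0, 0, -4], 0],
    [[0, 0, 0], [0, 0, -3], 0],
    [[0, 0, 0], [0, 0, 0], 0]
  ]
}}

```text
time_s: 25.45
tool_pos: [0.7444, 0.2944, 0.2023]
eef_rot: [160.1, 0.1, 157.3]
contact_force: [0.3, 0.4, 1.9]
width: 0.006
grip_force: 0.8
```

Contact has begun at about 0.204. I'll press about 10 mm further.

Call:
{"name": "step_arm", "arguments": {
  "steps": [
    [[0, 0, 0], [0, 0, -3], 0],
    [[0, 0, 0], [0, 0, -3], 0],
    [[0, 0, 0], [0, 0, -2], 0],
    [[0, 0, 0], [0, 0, -2], 0],
    [[0, 0, 0], [0, 0, 0], 0]
  ]
}}

```text
time_s: 26.08
tool_pos: [0.7445, 0.2943, 0.1921]
eef_rot: [160.1, 0.1, 157.3]
contact_force: [0.9, -1.2, 5.4]
width: 0.004
grip_force: 2.8
```

```bash
cat >> h.py <<'E'
def cmp(a,b,x=(190,330),y=(80,260)):
    A=cv2.imread('pics/'+a).astype(int)[100:250,130:240];B=cv2.imread('pics/'+b).astype(int)[100:250,130:240]
    return (abs(A-B).max(2)>40).sum()
E
python3 - <<'E'
from h import *
cap('top','top8.png'); print(cmp('top7.png','top8.png'))
E
```

```text
2512
```

Call:
{"name": "step_arm", "arguments": {
  "steps": [
    [[0, 0, 0], [0, 0, -1], 0],
    [[0, 0, 0], [0, 0, 0], 0],
    [[0, 0, 0], [0, 0, 0], 0],
    [[0, 0, 0], [0, 0, 0], 0],
    [[0, 0, 0], [0, 0, 0], 0],
    [[0, 0, 0], [0, 0, 0], 0],
    [[0, 0, 0], [0, 0, 0], 0],
    [[0, 0, 0], [0, 0, 0], 0],
    [[0, 0, 0], [0, 0, 0], 0],
    [[0, 0, 0], [0, 0, 0], 0]
  ]
}}

```text
time_s: 27.38
tool_pos: [0.7444, 0.2944, 0.1914]
eef_rot: [160.1, 0.1, 157.3]
contact_force: [0.3, -2.1, 5.5]
width: 0.004
grip_force: 2.9
```

```bash
python3 - <<'E'
from h import *
cap('top','top9.png'); print(cmp('top8.png','top9.png'),cmp('top7.png','top9.png'),cmp('top0.png','top9.png'))
E
```

```text
1402 2940 4709
```

Call:
{"name": "step_arm", "arguments": {
  "steps": [
    [[0, 0, 0], [0, 0, 0], 0],
    [[0, 0, 0], [0, 0, 0], 0],
    [[0, 0, 0], [0, 0, 0], 0],
    [[0, 0, 0], [0, 0, 0], 0],
    [[0, 0, 0], [0, 0, 0], 0],
    [[0, 0, 0], [0, 0, 0], 0]
  ]
}}

```text
time_s: 28.18
tool_pos: [0.7445, 0.2943, 0.1913]
eef_rot: [160.1, 0.1, 157.3]
contact_force: [-1.3, -1.0, 6.0]
width: 0.005
grip_force: 2.9
```

```bash
python3 - <<'E'
from h import *
im=cap('top','topa.png'); print(cmp('top9.png','topa.png'),cmp('top7.png','topa.png'),cmp('top0.png','topa.png'))
cv2.imwrite('pics/crop8.png',cv2.resize(im[90:250,130:330,::-1],None,fx=3.5,fy=3.5,interpolation=cv2.INTER_CUBIC))
E
```

```text
100 3178 4420
```

View pics/crop8.png

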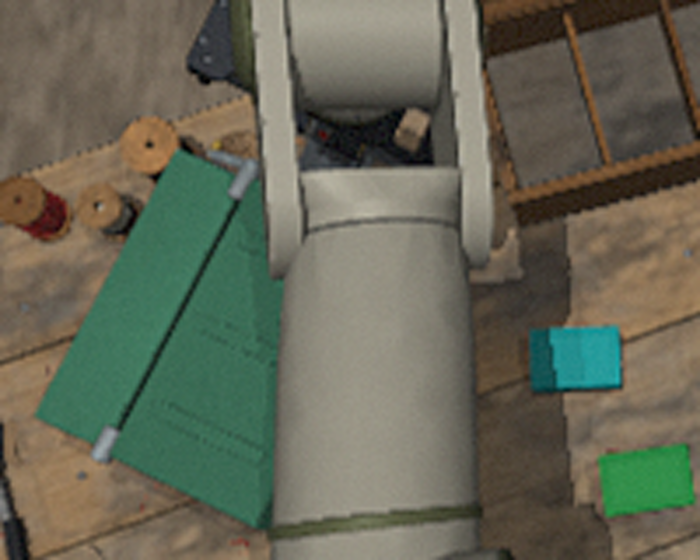

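The door has sunk to ajar: its panel covers the carton area, with its front corner at about (262,525). I'll leave the pad and press the front edge shut.

```bash
python3 - <<'E'
from h import *
R0=R.from_euler('xyz',telemetry.get_obs()['eef_rot'],degrees=True)
p=np.array(telemetry.get_obs()['tool_pos'])+[0,0,.08]; c=W(L,[-.068,-.03,.271]); plan(c,R0,8,p,R0); print(c)
E
```

```text
total rot [0. 0. 0.] shift [-166.1  -11.6   -0.4] per row [0. 0. 0.] [-20.8  -1.4  -0. ]
[0.57832597 0.2827865  0.271     ]
```

Call:
{"name": "step_arm", "arguments": {
  "steps": [
    [[0, 0, 0], [0, 0, 8], 0],
    [[0, 0, 0], [0, 0, 12], 0],
    [[0, 0, 0], [0, 0, 20], 0],
    [[0, 0, 0], [0, 0, 20], 0],
    [[0, 0, 0], [0, 0, 20], 0]
  ]
}}

```text
time_s: 28.85
tool_pos: [0.744, 0.2945, 0.2712]
eef_rot: [160.2, -0.0, 157.3]
contact_force: [-0.3, -0.4, -0.6]
width: 0.005
grip_force: 0.0
```

Call:
{"name": "step_arm", "arguments": {
  "steps": [
    [[0, 0, 0], [-20.8, -1.4, 0], 0],
    [[0, 0, 0], [-20.8, -1.4, 0], 0],
    [[0, 0, 0], [-20.8, -1.4, 0], 0],
    [[0, 0, 0], [-20.8, -1.4, 0], 0],
    [[0, 0, 0], [-20.8, -1.4, 0], 0],
    [[0, 0, 0], [-20.8, -1.4, 0], 0],
    [[0, 0, 0], [-20.8, -1.4, 0], 0],
    [[0, 0, 0], [-20.8, -1.4, 0], 0],
    [[0, 0, 0], [0, 0, 0], 0]
  ]
}}

```text
time_s: 29.98
tool_pos: [0.577, 0.2834, 0.2714]
eef_rot: [160.1, 0.0, 157.3]
contact_force: [-0.5, 0.0, 0.3]
width: 0.005
grip_force: 0.0
```

Call:
{"name": "step_arm", "arguments": {
  "steps": [
    [[0, 0, 0], [0, 0, -8], 0],
    [[0, 0, 0], [0, 0, -8], 0],
    [[0, 0, 0], [0, 0, -8], 0],
    [[0, 0, 0], [0, 0, -5], 0],
    [[0, 0, 0], [0, 0, -5], 0],
    [[0, 0, 0], [0, 0, -5], 0],
    [[0, 0, 0], [0, 0, -5], 0],
    [[0, 0, 0], [0, 0, -5], 0],
    [[0, 0, 0], [0, 0, -5], 0],
    [[0, 0, 0], [0, 0, -5], 0]
  ]
}}

```text
time_s: 31.22
tool_pos: [0.5779, 0.2832, 0.2115]
eef_rot: [160.1, 0.0, 157.3]
contact_force: [0.0, -0.2, -0.2]
width: 0.006
grip_force: 0.0
```

Call:
{"name": "step_arm", "arguments": {
  "steps": [
    [[0, 0, 0], [0, 0, -4], 0],
    [[0, 0, 0], [0, 0, -4], 0],
    [[0, 0, 0], [0, 0, -4], 0],
    [[0, 0, 0], [0, 0, -4], 0],
    [[0, 0, 0], [0, 0, -4], 0],
    [[0, 0, 0], [0, 0, -4], 0],
    [[0, 0, 0], [0, 0, -4], 0],
    [[0, 0, 0], [0, 0, -4], 0],
    [[0, 0, 0], [0, 0, -4], 0]
  ]
}}

```text
time_s: 32.35
tool_pos: [0.5779, 0.2831, 0.1756]
eef_rot: [160.1, 0.0, 157.3]
contact_force: [-0.2, -0.4, 1.2]
width: 0.0
grip_force: 0.4
```

Call:
{"name": "step_arm", "arguments": {
  "steps": [
    [[0, 0, 0], [0, 0, -4], 0],
    [[0, 0, 0], [0, 0, -4], 0],
    [[0, 0, 0], [0, 0, -3], 0],
    [[0, 0, 0], [0, 0, 0], 0]
  ]
}}

```text
time_s: 32.85
tool_pos: [0.5778, 0.2832, 0.1645]
eef_rot: [160.1, -0.0, 157.3]
contact_force: [0.2, 0.1, 0.9]
width: 0.006
grip_force: 0.0
```

Call:
{"name": "step_arm", "arguments": {
  "steps": [
    [[0, 0, 0], [0, 0, -3], 0],
    [[0, 0, 0], [0, 0, -3], 0],
    [[0, 0, 0], [0, 0, -2], 0],
    [[0, 0, 0], [0, 0, 0], 0]
  ]
}}

```text
time_s: 33.35
tool_pos: [0.5778, 0.2831, 0.1566]
eef_rot: [160.1, 0.0, 157.3]
contact_force: [1.3, 0.6, 0.5]
width: 0.002
grip_force: 0.0
```

Call:
{"name": "step_arm", "arguments": {
  "steps": [
    [[0, 0, 0], [0, 0, -2], 0],
    [[0, 0, 0], [0, 0, -2], 0],
    [[0, 0, 0], [0, 0, -1], 0],
    [[0, 0, 0], [0, 0, 0], 0]
  ]
}}

```text
time_s: 33.85
tool_pos: [0.5779, 0.2832, 0.1521]
eef_rot: [160.1, 0.0, 157.3]
contact_force: [-1.3, 0.2, 3.0]
width: 0.003
grip_force: 1.7
```

Call:
{"name": "step_arm", "arguments": {
  "steps": [
    [[0, 0, 0], [0, 0, -2], 0],
    [[0, 0, 0], [0, 0, -2], 0],
    [[0, 0, 0], [0, 0, -1], 0],
    [[0, 0, 0], [0, 0, 0], 0]
  ]
}}

```text
time_s: 34.35
tool_pos: [0.5782, 0.2834, 0.1516]
eef_rot: [159.9, 0.3, 157.4]
contact_force: [-14.0, -8.2, 32.6]
width: 0.003
grip_force: 17.3
```

Call:
{"name": "step_arm", "arguments": {
  "steps": [
    [[0, 0, 0], [0, 0, 4], 0],
    [[0, 0, 0], [0, 0, 10], 0],
    [[0, 0, 0], [0, 0, 30], 0],
    [[0, 0, 0], [0, 0, 40], 0],
    [[0, 0, 0], [-10, -25, 30], 0],
    [[0, 0, 0], [-15, -45, 10], 0],
    [[0, 0, 0], [-15, -45, 0], 0],
    [[0, 0, 0], [-15, -45, 0], 0],
    [[0, 0, 0], [-15, -45, 0], 0],
    [[0, 0, 0], [0, 0, 0], 0]
  ]
}}

```text
time_s: 35.6
tool_pos: [0.5076, 0.0759, 0.2709]
eef_rot: [160.1, 0.0, 157.1]
contact_force: [0.7, 0.1, 0.3]
width: 0.002
grip_force: 0.0
```

```bash
python3 - <<'E'
from h import *
o=telemetry.get_obs(); print(o['tool_pos'],o['contact_force'])
im=cap('top','topb.png'); im2=cap('side','sideb.png')
a=cv2.resize(im2[110:230,230:363,::-1],None,fx=3,fy=3,interpolation=cv2.INTER_CUBIC)
b=cv2.resize(im[110:230,130:263,::-1],None,fx=3,fy=3,interpolation=cv2.INTER_CUBIC)
cv2.imwrite('pics/crop9.png',np.hstack([a,b]))
for q in(0,.1): print([np.array(proj('side',W(L,door(q,.176,0,y)))).round(1) for y in(-.065,.065)],[np.array(proj('top',W(L,door(q,.176,0,y)))).round(1) for y in(-.065,.065)])
E
```

```text
[0.50762444 0.07593414 0.27088997] [0.73279539 0.08200558 0.34719267]
[array([304.4, 190.3]), array([269.1, 192.8])] [array([252.8, 185.5]), array([231.8, 228.9])]
[array([304.3, 186.3]), array([268.8, 188.7])] [array([252.7, 184.7]), array([231.3, 228.9])]
```

View pics/crop9.png

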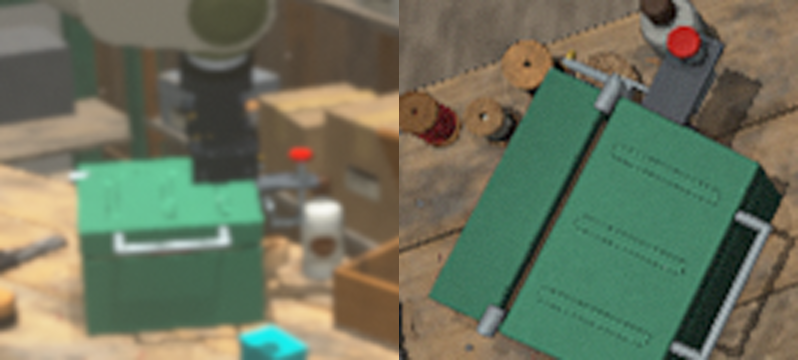

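Side half: the bar ends are at (228,238) and (118,248), which is rows 189 and 193 in the full picture. That matches the door shut (q ≈ 0). The red pad is up and the robot is clear, so I'll hand in.

```bash
python3 -c "
from plant import manip
print(manip.hand_in())"
```

```text
the job is handed in; nothing more can be done
None
```

The job is handed in (no verdict came back): the door was raised and locked, the carton set on the pile with its long side along the locker's x as the judging asks (the pile's own top carton looked turned about 60° from that), the stay released and the door pressed shut; the last pictures show the door shut and the pad up, and the carton was last seen on the pile before the door came down.

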